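Clamp an optics cell in a ratchet vice at the first holding tooth

ROBOT

A 6-joint arm with a two-finger parallel gripper is mounted at the origin on the work surface. World frame = base frame: x ahead of the robot, y to its left, z up, the work surface at z = 0. Lengths are in m, angles in rad, forces in N, time in s.
With the tool pointing down it reaches from about 0.4 to 0.925 m from the base axis. Payload 3.4 kg.
Tool frame: the origin (TCP) lies at the very end of the fingers, on their centre line; the grasp point (between the pads) lies 19 mm behind it; z points along the fingers, y is the line along which they close (so a half turn about z gives the same grasp; the last joint's range is limited). The gripper opens to 85 mm and grips with 20 to 120 N. Pads are 22 mm wide; open, the fingers measure 114 mm over their backs; the gripper's body (76 mm by 85 mm) begins 54 mm behind the grasp point. The pads swing forward as they close: fully open they stand 13 mm farther back than shut.
Start: joints at [-1.246, 0.307, 1.506, -0, 1.328, -0.073], TCP at [0.223, -0.53, 0.231] pointing down, gripper open.
Joint ranges: [-3.12, 3.12], [-1.05, 2.28], [0.14, 2.33], [-1.42, 4.57], [0.1, 2.73], [-2.68, 2.68]. Speed limits (rad/s): [2.57, 2.57, 3.14, 3.14, 3.14, 3.14].

INTERFACE

Orientations are given as a unit quaternion [x, y, z, w].
In Python, from plant import bot gives the robot as it stands. The module is installed in compiled form; this text tells all that it offers.
- The arm moves only by the tool move_arm, never from a script. Its argument "rows" is a list of rows, each a list of 5 numbers: the shift along the tool's x, y, z in m, then the turn about the tool's z in units of 8 degrees (1.0 is 8 degrees), then the opening, from -1 (shut) to 1 (fully open). In form: [[x, y, z, turn, hand], ...]. A call has 1 to 10 rows; each row is the pose to reach, as a shift and turn from the pose commanded when the call began, along the tool's axes at that moment; what a row does not reach only later rows make up. A row lasts 1/10 s, in which the tool goes at most 50 mm and 8.59 degrees, less where a joint would pass 70% of its speed; a pose out of reach is approached as far as the arm can. A call with a gripper value outside its range is refused whole. The fingers move at their own pace and stop on an object; the grip force is fixed at half the most. Time passes only in rows, so rows that repeat a pose let the fingers close. It gives the time, the measured TCP pose, the force, the opening and the grip force at its end, in the units of the state.
- bot.get_state(): the state, without advancing time (a new reading comes with each control period).
- bot.get_image(name): name is "scene" or "top"; returns a dict with "pixels" (420x560x3 uint8, blue, green, red), "vertical_fov" (degrees; the focal length in pixels is half the picture's height over the tangent of half this angle, whatever the lens; pixels are square), "cx", "cy" (the principal point, pixels), "xyz" and "attitude" of the camera in the world. Camera axes: x right, y up, looking along -z (the intrinsics and any distortion apply to the point x, -y, -z); pixel columns grow to the right and rows downward; lengths in m; the calibration is good to about 2 mm. A picture is of the moment at which its call begins. There is no depth.
- bot.hand_in(): hands the job in; it is judged then, once.
The state is a dict: "clock": time; "q": joint angles; "dq": joint speeds; "tau": joint torques, N m; "tcp_pos": TCP position; "tcp_rot": TCP orientation; "ft_force": force on the tool from outside, world axes, zero at the start; "ft_torque": the same for the moment, N m; "finger_gap": opening from 0.0 (shut) to 1.0 (fully open); "gripper_force": force on a finger pad.
Only numpy, scipy, OpenCV 4.12 (cv2) and the standard library are available. Lean on these libraries where they do the work, as an engineer would, in place of code of your own. Each camera call takes 0.05 s, during which the arm holds its last target. There are 200 camera calls.

TASK

Stand the square optics cell upright on the bed of the ratchet vice, between its two jaws, with the cell's round side windows facing the open sides of the vice. Then wind the knob clockwise (seen from above) until the sprung jaw has pushed the cell home against the fixed stop and you feel it bear, go on gently only until the pawl drops behind the very next tooth, and let go so that the pawl holds the clamp: not a tooth further, or the cell is squeezed too hard. Leave the other things on the bench where they are.

Things in the scene. Friction and masses are not known exactly. Their poses are not given: they have to be found in the camera images.
- cell: Optics cell to be clamped: grey block standing upright, 40 (its x) x 34 (its y) x 46 mm tall, 0.08 to 0.17 kg, a round glass port on top and round glass windows in its two x faces (40 mm apart; it may be gripped there). Square, unlike the round tube and the low mount beside it. Origin: centre of its underside, z up.
- vice: Ratchet vice, screwed down: grey bed plate 120 (x) x 280 (y) x 16 mm. Origin on the bench top under the bed, which spans x -60..60, y -128..152 mm. Its y axis is the clamping direction: fixed stop at about y = -85 mm, moving jaw on the stop's +y side, ratchet wheel and knob at y = +100 mm, all on the line x = 0.
- bed (a point): Point on the bed's top, 16 mm above the bench, on the vice's middle line (its x = 0, y = -50 mm), axes as the vice's. The moving jaw, sprung on a carriage, is 36 mm wide (x) and reaches 31 mm above the bed. Its face stands 44 to 63 mm from the stop's face at the start (not measured); the knob drives it towards -y.
- stop: Fixed stop: aluminium block 36 (x) x 22 (y) x 28 mm tall on the bed, parallel to the vice. Origin: on the bed, below the middle of its clamping face, which looks along the vice's +y; the block lies on the -y side of it and the cell goes on the +y side. It was set by the last user: its y on the bed differs by up to 6 mm either way.
- knob_grip (a point): On the wheel's vertical axis, in the middle of the knob's bar grip, 66 mm above the bench. The black bar is 54 mm long along this frame's x, 14 mm wide along its y (grip it across y), 28 mm tall (50 to 78 mm above the bench). Turns with the knob. Clockwise from above winds the jaw towards the stop, 14 mm a radian; the ratchet holds it from going back.
- wheel_top (a point): On the same axis, fixed to the vice, level with the top of the steel ratchet wheel 38 mm above the bench. Wheel 79 mm across, 18 saw teeth (0.349 rad apart). Free turning takes 0.03 to 0.06 N m; when the sprung jaw bears on a cell that is home on the stop the torque jumps by about 0.12 N m (9 N), then grows by 0.10 N m (7.3 N) a tooth.
- pawl_tip (a point): Top of the tip of the sprung pawl, a dark steel finger 48 mm long beside the wheel on the vice's +x side, 37 mm above the bench. As the wheel winds, a tooth pushes the tip out (vice +x) by up to 4 mm; it snaps back when the tooth has passed and holds the wheel from there. The wheel falls back up to 0.05 rad onto it when let go.
- lens_tube: Bystander: grey round tube standing upright, 34 mm across, 50 mm tall. Origin: centre of its underside.
- slide_mount: Bystander: low grey stepped mount, 62 x 34 x 28 mm. Origin: centre of its underside.
- screwdriver: Bystander: screwdriver lying at the left front. Origin near its middle.
- spanner: Bystander: small steel spanner, 130 mm long, lying beyond the vice.
- swab_jar: Bystander: white plastic jar, 56 mm across, 60 mm tall, far right. Origin: centre of its underside.
Mind the look-alikes: they are no part of the job. What is shaped like the cell but orange is not meant.

How it is judged:
On the way, in this order (a step that is already met when the one before it is completed fails the run):
1. the cell stands on the bed between stop and jaw, windows to the open sides, not yet clamped and not held (z of cell in the frame of vice between 0.012 and 0.02 m and x of cell in the frame of vice between -0.012 and 0.012 m and y of cell in the frame of stop between 0.013 and 0.048 m and angle between cell's own z axis and vertical below 0.08 rad and angle between the x axis of cell and the x axis of vice, either way round below 0.2 rad and contact force between the fingers and cell below 0.1 N and contact force between stop and cell below 2 N), for 0.2 s.
2. the cell is pressed against the stop by the jaw, not by the fingers (contact force between stop and cell above 6 N and contact force between the fingers and cell below 0.1 N), for 0.2 s.
At the end, for the whole second after the job is handed in: The cell stands upright (0.06 rad) on the bed, home on the stop, windows to the open sides (0.08 rad), within 12 mm of the vice's middle line, at rest, and the pawl alone keeps it pressed on the stop with 6 to 18 N (the first tooth after bearing gives 8 to 16.5 N, each next one 7.3 N more) (z of cell in the frame of vice between 0.012 and 0.02 m and x of cell in the frame of vice between -0.012 and 0.012 m and y of cell in the frame of stop between 0.013 and 0.0195 m and angle between cell's own z axis and vertical below 0.06 rad and angle between the x axis of cell and the x axis of vice, either way round below 0.08 rad and contact force between stop and cell between 6 and 18 N and linear speed of cell below 0.01 m/s); the robot touches nothing.
It fails at once if the cell is squeezed against the stop with more than 22 N (contact force between stop and cell above 22 N).
It fails at once if a bystander (tube, mount, screwdriver, spanner, jar) is moved more than 25 mm (distance of any of lens_tube, slide_mount, screwdriver, spanner, swab_jar from where it was at the start of the episode above 0.025 m).
It also fails if it takes over 72 s, if anything falls off the work surface, if the arm or the gripper's body presses on something with over 40 N, if the wrist force passes 120 N, or if a joint passes its speed limit or range.

## Working session

There is one attempt and no reset: what is moved stays moved. The work goes in short steps, Python scripts to look and compute and a tool call to move; the robot and the scene stay as the last step left them, time stands still between calls to the robot, and variables do not carry over. Pictures are saved under pics/ and viewed, at most 10 in all, crops included, and the job is handed in when it is done.

Besides the shell and the picture viewer there is one more tool, called after ">>>" as name(argument=value, ...) on one line, values as JSON. move_arm: Moves the arm, as the interface text tells. Its arguments: {"type":"object","properties":{"rows":{"type":"array","items":{"type":"array","items":{"type":"number"}}}},"required":["rows"]}

```bash
mkdir -p pics; cat > h.py <<'E'
import numpy as np, cv2
from plant import bot
from scipy.spatial.transform import Rotation as R
def cam(d):
    f=210/np.tan(np.radians(d["vertical_fov"])/2)
    a=np.array(d["attitude"]); Rm=R.from_quat(a).as_matrix() if a.size==4 else a.reshape(3,3)
    return f,Rm,np.array(d["xyz"])
def world(d,u,v,z):
    f,Rm,c=cam(d); r=Rm@np.array([(u-d["cx"])/f,-(v-d["cy"])/f,-1]); return c+r*(z-c[2])/r[2]
def pix(d,p):
    f,Rm,c=cam(d); q=Rm.T@(np.array(p)-c); return d["cx"]+f*q[0]/-q[2], d["cy"]-f*q[1]/-q[2]
E
python3 - <<'E'
from h import *
import pickle
for n in("scene","top"):
    d=bot.get_image(n); pickle.dump(d,open(n+".pkl","wb"))
    print({k:v for k,v in d.items() if k!="pixels"})
    cv2.imwrite(f"pics/{n}0.png",d["pixels"])
print(bot.get_state())
E
```

```text
{'vertical_fov': 47.01519191630864, 'cx': 278.2245643172099, 'cy': 216.70022990374952, 'xyz': array([0.98373126, 0.58464917, 0.82413817]), 'attitude': array([0.10664225, 0.36702765, 0.88393218, 0.26941054])}
{'vertical_fov': 45.111355370332895, 'cx': 277.19166964024885, 'cy': 221.76873703451264, 'xyz': array([ 0.4768764 , -0.02520135,  1.34393868]), 'attitude': array([-0.02656058,  0.0266466 ,  0.71200055, -0.70117024])}
{'clock': 0.1, 'q': array([-1.24552407e+00,  3.07494566e-01,  1.50755678e+00, -5.40628720e-07,
        1.32838352e+00, -7.35016830e-02]), 'dq': array([-0.00072684, -0.00150921, -0.00111806, -0.00054039, -0.00032483,
       -0.00173656]), 'tau': array([ 4.95472359e-04, -4.58527887e+01, -2.52607173e+01, -1.06888419e-04,
        5.31082405e-03,  1.94915333e-05]), 'tcp_pos': array([ 0.22304111, -0.5292974 ,  0.23046993]), 'tcp_rot': array([ 9.80187755e-01,  1.98068463e-01, -1.15907895e-04, -9.13783779e-04]), 'ft_force': array([ 0.11832167, -0.60148671, -0.11603872]), 'ft_torque': array([-0.02345392, -0.02175679, -0.02775804]), 'gripper_force': 0.0, 'finger_gap': 1.0041005629402673}
```

View pics/scene0.png

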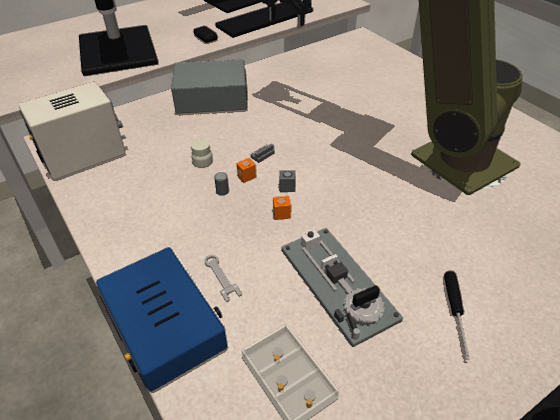

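View pics/top0.png

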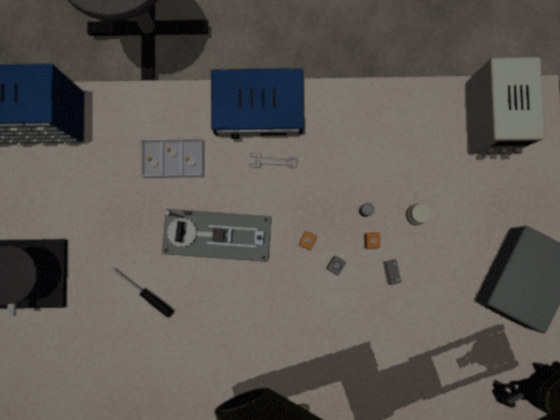

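The top view shows the grey square cell at (336,265), and in the scene view it is at (287,181). These could be mistaken for it:
- Orange cubes at top (308,240) and (373,241).
- Round tube at (367,210).
- Low mount at (392,272).

The vice bed spans top (163..271, 210..261). I'm choosing the grey square at (336,265) and checking it in close crops.

```bash
python3 - <<'E'
from h import *
import pickle
t=pickle.load(open("top.pkl","rb"))["pixels"]; s=pickle.load(open("scene.pkl","rb"))["pixels"]
def crop(im,u,v,w,h,k): return cv2.resize(im[v:v+h,u:u+w],(w*k,h*k),interpolation=cv2.INTER_CUBIC)
a=np.zeros((600,800,3),np.uint8)
g=lambda im: cv2.convertScaleAbs(im,alpha=1.6)
a[:360,:]=g(crop(t,155,200,133,60,6)).repeat(1,1)[:360,:798].copy() if False else 0
c=g(crop(t,155,205,130,60,6)); a[:360,:780]=c      # u=155+x/6, v=205+y/6
c=g(crop(t,320,250,32,32,7)); a[365:365+224,:224]=c # u=320+x/7
c=crop(s,265,160,40,40,5); a[365:565,230:430]=c
c=crop(s,325,270,80,58,4); a[365:597,440:760]=c
cv2.imwrite("pics/c1.png",a)
E
```

```text
(no output)
```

View pics/c1.png

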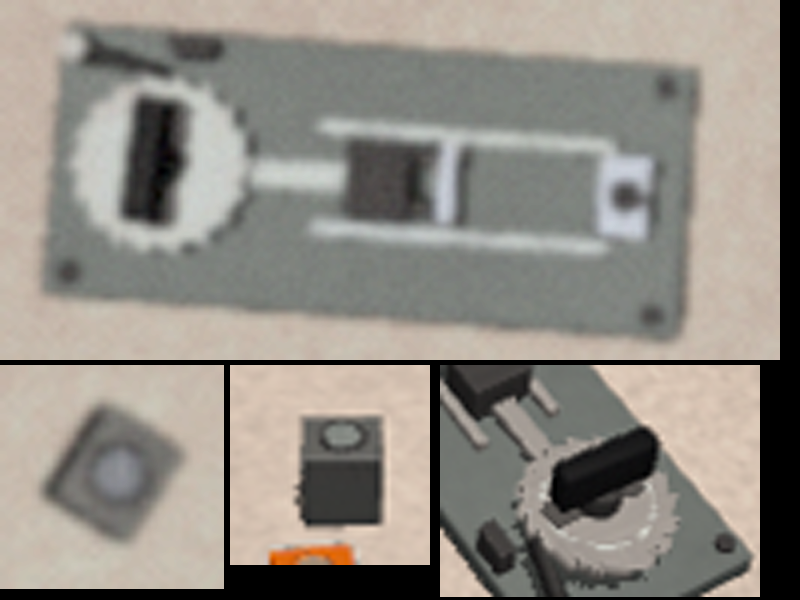

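```bash
python3 - <<'E'
from h import *
import pickle
t=pickle.load(open("top.pkl","rb")); s=pickle.load(open("scene.pkl","rb"))
T=lambda x,y,z:world(t,155+(x+.5)/6-.5,205+(y+.5)/6-.5,z)
C=lambda x,y,z:world(t,320+(x+.5)/7-.5,250+(y-365+.5)/7-.5,z)
print("cell port top",C(120,472,.046),"scene",world(s,265+114.5/5-.5,160+70.5/5-.5,.046))
cs=[C(*p,.046)[:2] for p in((107,405),(183,457),(125,541),(47,488))]
print("cell corners",np.round(cs,4),np.mean(cs,0),[np.linalg.norm(cs[i]-cs[i-1]) for i in range(4)])
for i in range(4): d=cs[i]-cs[i-1]; print(np.degrees(np.arctan2(d[1],d[0])))
b=[T(*p,.016)[:2] for p in((68,22),(697,68),(680,340),(43,292))]
print("bed",np.round(b,4),[np.linalg.norm(b[i]-b[i-1]) for i in range(4)])
for i in range(4): d=b[i]-b[i-1]; print(np.degrees(np.arctan2(d[1],d[0])))
y=(b[0]-b[1]+b[3]-b[2]);y/=np.linalg.norm(y); x=np.array([y[1],-y[0]])
o=np.mean(b,0)-.012*y
print("vice o",o,"yaw x",np.degrees(np.arctan2(x[1],x[0])))
V=lambda p:((p[:2]-o)@x,(p[:2]-o)@y)
print("wheel",T(161,162,.038),V(T(161,162,.038)))
print("stop face top",V(T(597,195,.044)),"jaw face top",V(T(463,182,.047)))
for z in (.078,):
    print("bar",V(T(147,160,z)),[T(*p,z)[:2] for p in((150,97),(136,220))])
print("knob axis",o+.1*y)
E
```

```text
cell port top [ 0.46189491 -0.17665047  0.046     ] scene [ 0.45572531 -0.17920361  0.046     ]
cell corners [[ 0.4864 -0.1725]
 [ 0.467  -0.1998]
 [ 0.4368 -0.1779]
 [ 0.4565 -0.1498]] [ 0.46166578 -0.17500189] [np.float64(0.03751065485207748), np.float64(0.03350147888348937), np.float64(0.037341557550013775), np.float64(0.03424895497738053)]
-37.11821196901129
-125.35852307228457
144.0204618562834
54.89844028558672
bed [[ 6.173e-01  2.670e-01]
 [ 5.927e-01 -9.400e-03]
 [ 4.737e-01 -3.000e-04]
 [ 4.989e-01  2.778e-01]] [np.float64(0.11889780412123958), np.float64(0.2774772843360304), np.float64(0.1193719792562622), np.float64(0.2791747236237338)]
-5.200745139352882
-95.07733919447774
175.61430693676056
84.82707291470966
vice o [0.54458632 0.12183116] yaw x -5.125278881457426
wheel [0.55369302 0.22199102 0.038     ] (np.float64(0.00012263033345128924), np.float64(0.10057292852416011))
stop face top (np.float64(-0.00039811222450537046), np.float64(-0.08828467115020541)) jaw face top (np.float64(0.0007803549978777882), np.float64(-0.030816262755494924))
bar (np.float64(-0.001143893526164779), np.float64(0.09873118723213217)) [array([0.57865961, 0.21899503]), array([0.52725993, 0.22487821])]
knob axis [0.5535197  0.22143133]
```

```bash
cat >> h.py <<'E'
def row(p,yaw_y,ref=None):
    """row numbers to reach TCP p with tool y at world yaw (deg, mod 180)"""
    s=bot.get_state(); Rm=R.from_quat(s["tcp_rot"]).as_matrix() if ref is None else ref[1]
    d=Rm.T@(np.array(p)-(s["tcp_pos"] if ref is None else ref[0]))
    cur=np.degrees(np.arctan2(Rm[1,1],Rm[0,1])); e=(yaw_y-cur+90)%180-90
    return np.round(d,4),"turn",round(-e/8,3),"cur yaw",round(cur,2),"q6",round(s["q"][5],3)
E
python3 -c "
from h import *
print(row([.459,-.177,.12],-36))"
```

```text
(array([ 0.3542, -0.2328,  0.1109]), 'turn', np.float64(-3.894), 'cur yaw', np.float64(-67.15), 'q6', np.float64(-0.074))
```

>>> move_arm(rows=[[0.18,-0.118,0.03,-1.95,1],[0.354,-0.233,0.08,-3.9,1],[0.354,-0.233,0.111,-3.9,1],[0.354,-0.233,0.111,-3.9,1],[0.354,-0.233,0.111,-3.9,1],[0.354,-0.233,0.111,-3.9,1],[0.354,-0.233,0.111,-3.9,1],[0.354,-0.233,0.111,-3.9,1],[0.354,-0.233,0.111,-3.9,1],[0.354,-0.233,0.111,-3.9,1]])

```text
clock: 1.1
tcp_pos: [0.4598, -0.1736, 0.1186]
tcp_rot: [0.89, 0.457, -0.0, -0.002]
ft_force: [-0.6, 0.3, 0.4]
finger_gap: 1.004
gripper_force: 0.0
```

```bash
python3 - <<'E'
from h import *
print(row([.459,-.177,.014],-36))
d=bot.get_image("scene"); s=cv2.resize(d["pixels"][110:230,210:350],(700,600),interpolation=cv2.INTER_CUBIC)
cv2.imwrite("pics/s1.png",s)
E
```

```text
(array([-0.0034,  0.0017,  0.1046]), 'turn', np.float64(0.042), 'cur yaw', np.float64(-35.67), 'q6', np.float64(0.173))
```

View pics/s1.png

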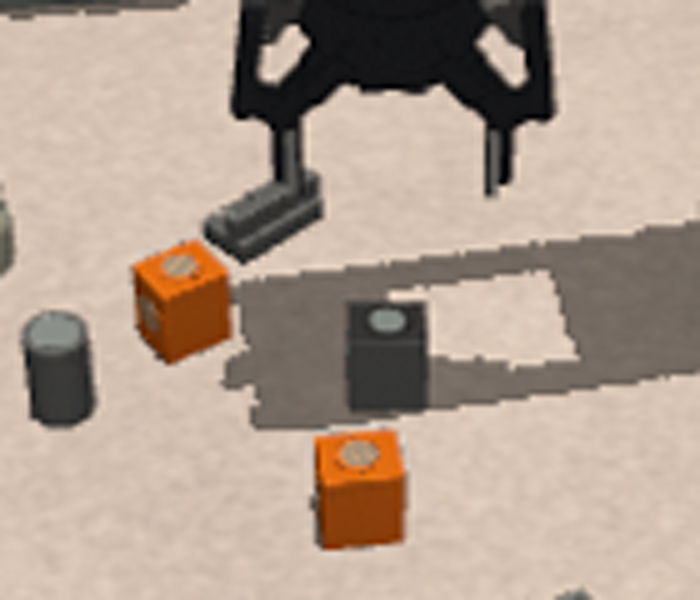

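The fingers at crop (290,150) and (498,150) straddle the grey cell at (387,320). The orange decoys are clear of them. Descending to grip.

>>> move_arm(rows=[[-0.001,0.002,0.05,0,1],[-0.001,0.002,0.095,0,1],[-0.001,0.002,0.11,0,1],[-0.001,0.002,0.11,0,1],[-0.001,0.002,0.11,0,-1],[-0.001,0.002,0.11,0,-1],[-0.001,0.002,0.11,0,-1],[-0.001,0.002,0.11,0,-1],[-0.001,0.002,0.11,0,-1],[-0.001,0.002,0.11,0,-1]])

```text
clock: 2.15
tcp_pos: [0.4609, -0.1804, 0.0119]
tcp_rot: [0.891, 0.455, 0.001, 0.001]
ft_force: [-0.7, -0.4, 6.4]
finger_gap: 0.457
gripper_force: 61.0
```

```bash
python3 - <<'E'
from h import *
s=bot.get_state(); print(s["tcp_pos"],s["finger_gap"]*85,s["gripper_force"],s["ft_force"])
d=bot.get_image("scene"); s=cv2.resize(d["pixels"][110:230,210:350],(560,480),interpolation=cv2.INTER_CUBIC)
cv2.imwrite("pics/s2.png",s)
E
```

```text
[ 0.46090711 -0.18036327  0.01191421] 38.82926087969817 60.9982967376709 [-0.67054949 -0.35586886  6.36158795]
```

View pics/s2.png

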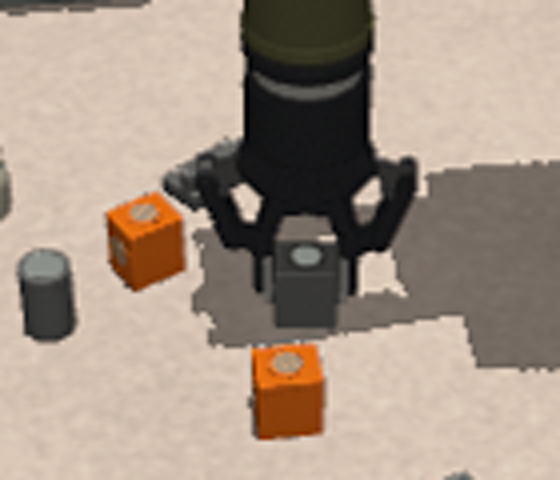

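Gripped at 38.8 mm across the windows. The front-bottom edge of the cell is at crop (276,325)–(338,327). Next I compare it with the TCP and lift.

```bash
python3 - <<'E'
from h import *
d=bot.get_image("scene"); s=bot.get_state(); Rm=R.from_quat(s["tcp_rot"]).as_matrix()
W=lambda x,y,z: world(d,210+(x+.5)/4-.5,110+(y+.5)/4-.5,z)
for p in((276,325,0),(338,327,0),(275,269,.046),(340,272,.046),(277,237,.046),(335,239,.046),(306,256,.046)):
    w=W(*p); print(p,np.round(w,4),np.round(Rm.T@(w-s["tcp_pos"]),4))
c=np.array([.54459,.12183]);a=np.radians(-5.13);x=np.array([np.cos(a),np.sin(a)]);y=np.array([-x[1],x[0]])
t=c-.0595*y; print(t,row([*t,.1],-5.13))
E
```

```text
(276, 325, 0) [ 0.4816 -0.1807  0.    ] [0.0119 0.0169 0.012 ]
(338, 327, 0) [ 0.45   -0.1569 -0.    ] [ 0.0126 -0.0226  0.0118]
(275, 269, 0.046) [ 0.4813 -0.1814  0.046 ] [ 0.0111  0.0173 -0.034 ]
(340, 272, 0.046) [ 0.4497 -0.1564  0.046 ] [ 0.0128 -0.0231 -0.0342]
(277, 237, 0.046) [ 0.463  -0.2066  0.046 ] [-0.02    0.0172 -0.034 ]
(335, 239, 0.046) [ 0.4339 -0.1843  0.046 ] [-0.0191 -0.0194 -0.0341]
(306, 256, 0.046) [ 0.4584 -0.1809  0.046 ] [-0.0019 -0.0016 -0.0341]
[0.53926976 0.06256833] (array([ 0.2427, -0.0789, -0.0883]), 'turn', np.float64(-3.851), 'cur yaw', np.float64(-35.93), 'q6', np.float64(0.169))
```

>>> move_arm(rows=[[0,0,-0.03,0,-1],[0,0,-0.07,0,-1],[0,0,-0.1,0,-1],[0,0,-0.1,0,-1],[0,0,-0.1,0,-1]])

```text
clock: 2.75
tcp_pos: [0.4604, -0.1798, 0.1113]
tcp_rot: [0.891, 0.454, 0.001, 0.001]
ft_force: [-0.7, -0.7, -2.3]
finger_gap: 0.459
gripper_force: 61.1
```

```bash
python3 - <<'E'
from h import *
print(bot.get_state()["finger_gap"]*85, row([.5393,.0626,.11],-5.13))
E
```

```text
38.97251988235074 (array([ 0.2426, -0.0784,  0.0012]), 'turn', np.float64(-3.851), 'cur yaw', np.float64(-35.94), 'q6', np.float64(0.169))
```

>>> move_arm(rows=[[0.05,-0.016,0,-1,-1],[0.1,-0.032,0,-2,-1],[0.147,-0.047,0,-3,-1],[0.197,-0.063,0,-3.85,-1],[0.2456,-0.078,0,-3.85,-1],[0.2456,-0.078,0,-3.85,-1],[0.2456,-0.078,0,-3.85,-1],[0.2456,-0.078,0,-3.85,-1]])

```text
clock: 3.55
tcp_pos: [0.5394, 0.0642, 0.1089]
tcp_rot: [0.738, 0.675, -0.002, -0.001]
ft_force: [-0.3, -0.7, -2.0]
finger_gap: 0.459
gripper_force: 60.9
```

```bash
python3 - <<'E'
from h import *
print(row([.5395,.0656,.04],-5.13))
d=bot.get_image("scene"); s=cv2.resize(d["pixels"][190:350,260:410],(750,800)[::1],interpolation=cv2.INTER_CUBIC)
cv2.imwrite("pics/s3.png",cv2.resize(d["pixels"][200:320,260:400],(700,600),interpolation=cv2.INTER_CUBIC))
E
```

```text
(array([0.0015, 0.0002, 0.0689]), 'turn', np.float64(0.0), 'cur yaw', np.float64(-5.13), 'q6', np.float64(0.131))
```

View pics/s3.png

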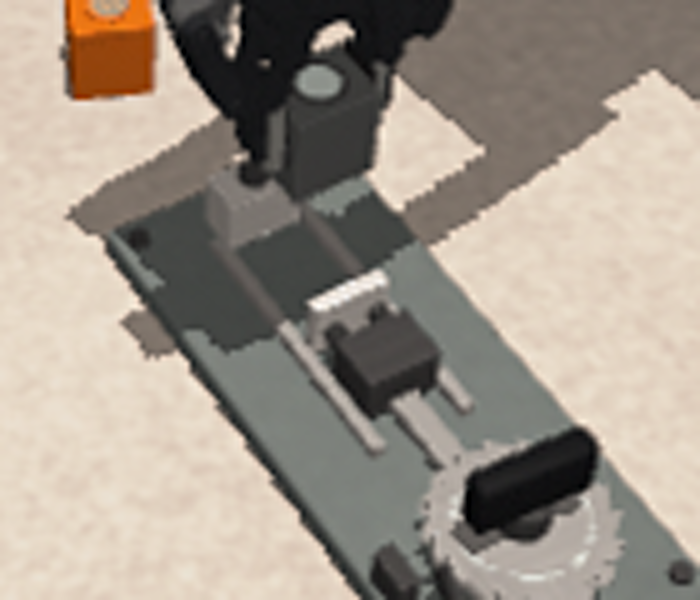

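The cell hangs above the bed, with its port at (320,83). The jaw's top band is at (308,292)–(382,268) and the stop is at (255,205). I'll check these in vice coordinates.

```bash
python3 - <<'E'
from h import *
d=bot.get_image("scene"); s=bot.get_state()
c=np.array([.54459,.12183]);a=np.radians(-5.13);x=np.array([np.cos(a),np.sin(a)]);y=np.array([-x[1],x[0]])
V=lambda p:np.round(((p[:2]-c)@x,(p[:2]-c)@y),4)
W=lambda X,Y,z: V(world(d,260+(X+.5)/5-.5,200+(Y+.5)/5-.5,z))
print("tcp",V(s["tcp_pos"]),"port",W(320,83,.143),"bottom edge",W(300,195,.097),W(373,163,.097))
print("jaw face",W(308,292,.047),W(382,268,.047),"stop",W(228,213,.044),W(300,203,.044))
print("bed corners",W(105,240,.016), "wheel/knob", W(530,448,.078))
E
```

```text
tcp [ 0.0005 -0.0587] port [-0.0031 -0.0571] bottom edge [ 0.0116 -0.0442] [-0.0241 -0.0447]
jaw face [ 0.0114 -0.0334] [-0.0229 -0.0295] stop [ 0.0165 -0.09  ] [-0.0139 -0.0799]
bed corners [ 0.0589 -0.1239] wheel/knob [-0.0058  0.0939]
```

>>> move_arm(rows=[[0,0,0.03,0,-1],[0,0,0.055,0,-1],[0,0,0.068,0,-1],[0,0,0.075,0,-1],[0,0,0.079,0,-1],[0,0,0.08,0,-1],[0,0,0.08,0,-1],[0,0,0.08,0,-1]])

```text
clock: 4.45
tcp_pos: [0.5417, 0.0648, 0.0311]
tcp_rot: [0.738, 0.675, 0.001, 0.001]
ft_force: [0.8, -0.8, -1.9]
finger_gap: 0.457
gripper_force: 61.1
```

```bash
python3 - <<'E'
from h import *
s=bot.get_state(); print(s["tcp_pos"],s["ft_force"],s["ft_torque"])
E
```

```text
[0.54173788 0.06482846 0.03106295] [ 0.75725009 -0.79702746 -1.89676204] [0.00149342 0.03758842 0.01066166]
```

>>> move_arm(rows=[[-0.001,0,0.001,0,-1],[-0.001,-0.001,0.002,0,-1],[-0.001,-0.001,0.003,0,-1],[-0.001,-0.001,0.003,0,-1],[-0.001,-0.001,0.003,0,-1]])

```text
clock: 4.95
tcp_pos: [0.5398, 0.0641, 0.0279]
tcp_rot: [0.738, 0.675, 0.0, 0.0]
ft_force: [-2.1, -0.4, 5.9]
finger_gap: 0.46
gripper_force: 61.7
```

It's in contact with the bed. Releasing slowly, then lifting.

>>> move_arm(rows=[[0,0,-0.001,0,0.1],[0,0,-0.001,0,0.4],[0,0,-0.001,0,0.8],[0,0,-0.001,0,0.8],[0,0,-0.001,0,0.8],[0,0,-0.03,0,0.8],[0,0,-0.07,0,0.8],[0,0,-0.11,0,0.8],[0,0,-0.14,0,0.8],[0,0,-0.14,0,0.8]])

```text
clock: 5.95
tcp_pos: [0.5434, 0.0642, 0.1721]
tcp_rot: [0.738, 0.675, 0.004, 0.003]
ft_force: [2.1, -0.7, 0.4]
finger_gap: 0.899
gripper_force: 0.0
```

```bash
python3 - <<'E'
from h import *
d=bot.get_image("scene")
cv2.imwrite("pics/s4.png",cv2.resize(d["pixels"][210:330,280:420],(700,600),interpolation=cv2.INTER_CUBIC))
print(row([.5535,.2217,.13],85))
print(bot.get_state()["q"])
E
```

```text
(array([ 0.158 , -0.0027,  0.0399]), 'turn', np.float64(11.232), 'cur yaw', np.float64(-5.15), 'q6', np.float64(0.13))
[4.03602217e-02 3.18570488e-01 1.65928577e+00 3.26448499e-05
 1.15797856e+00 1.30168050e-01]
```

View pics/s4.png

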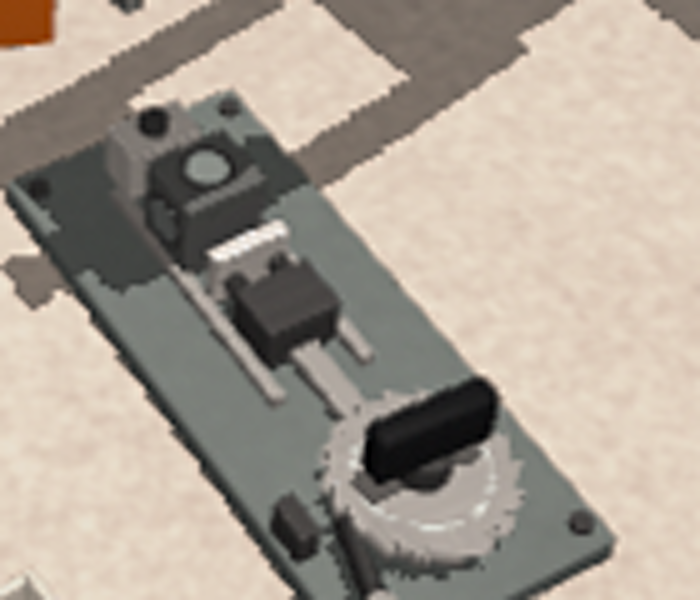

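The cell stands on the bed between stop and jaw, with its window at (165,215) facing the open side. Now to above the knob.

>>> move_arm(rows=[[0.04,-0.001,0,-1,0.2],[0.08,-0.002,0,-2,0.2],[0.12,-0.003,0,-3,0.2],[0.159,-0.003,0.01,-4,0.2],[0.159,-0.003,0.02,-5,0.2],[0.159,-0.003,0.03,-6,0.2],[0.159,-0.003,0.04,-7,0.2],[0.159,-0.003,0.04,-8,0.2],[0.159,-0.003,0.04,-9,0.2],[0.159,-0.003,0.04,-10,0.2]])

```text
clock: 7.0
tcp_pos: [0.5498, 0.2222, 0.1251]
tcp_rot: [0.129, 0.992, -0.001, -0.002]
ft_force: [0.6, -0.3, -0.2]
finger_gap: 0.6
gripper_force: 0.0
```

```bash
python3 - <<'E'
from h import *
d=bot.get_image("scene")
W=lambda X,Y,z: world(d,280+(X+.5)/5-.5,210+(Y+.5)/5-.5,z)
p,q=W(368,437,.078),W(490,380,.078); print(p,q,np.degrees(np.arctan2(*(p-q)[[1,0]])))
print(row([.5535,.2217,.056],83))
print(bot.get_state()["q"])
E
```

```text
[0.57822571 0.21651638 0.078     ] [0.52275193 0.2222289  0.078     ] -5.879420582787209
(array([-0.0039,  0.0006,  0.0692]), 'turn', np.float64(-0.941), 'cur yaw', np.float64(75.47), 'q6', np.float64(-1.004))
[ 3.12823728e-01  4.29171450e-01  1.60441999e+00 -1.60009930e-05
  1.11195455e+00 -1.00440082e+00]
```

>>> move_arm(rows=[[-0.003,0.0005,0.01,-1,0.2],[-0.003,0.0005,0.01,-1,0.2],[-0.003,0.0005,0.01,-1,0.2]])

```text
clock: 7.35
tcp_pos: [0.5534, 0.222, 0.1161]
tcp_rot: [0.065, 0.998, -0.0, -0.001]
ft_force: [-0.1, -0.1, 0.2]
finger_gap: 0.598
gripper_force: 0.0
```

```bash
python3 - <<'E'
from h import *
d=bot.get_image("scene")
print(row([.5535,.2217,.056],83.7))
cv2.imwrite("pics/s5.png",cv2.resize(d["pixels"][220:340,290:430],(560,480),interpolation=cv2.INTER_CUBIC))
E
```

```text
(array([ 0.0001, -0.0004,  0.0606]), 'turn', np.float64(-0.133), 'cur yaw', np.float64(82.64), 'q6', np.float64(-1.132))
```

View pics/s5.png

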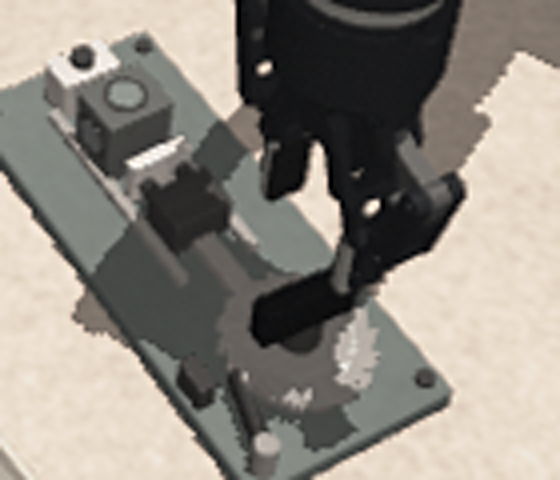

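The fingers at (290,165) and (345,270) hang either side of the bar at (305,300). Descending and gripping.

>>> move_arm(rows=[[0,0,0.03,-0.13,0.2],[0,0,0.055,-0.13,0.2],[0,0,0.061,-0.13,0.2],[0,0,0.061,-0.13,0.2],[0,0,0.061,-0.13,-1],[0,0,0.061,-0.13,-1],[0,0,0.061,-0.13,-1],[0,0,0.061,-0.13,-1],[0,0,0.061,-0.13,-1]])

```text
clock: 8.3
tcp_pos: [0.5555, 0.2209, 0.058]
tcp_rot: [0.053, 0.999, -0.001, 0.001]
ft_force: [0.6, -6.0, 3.9]
finger_gap: 0.143
gripper_force: 60.2
```

```bash
cat > st.py <<'E'
from h import *
s=bot.get_state(); p=s["tcp_pos"]; Rm=R.from_quat(s["tcp_rot"]).as_matrix()
print("clock",s["clock"],"yaw",round(np.degrees(np.arctan2(Rm[1,1],Rm[0,1])),2),"pos",np.round(p,4),"F",np.round(s["ft_force"],2),"T",np.round(s["ft_torque"],3),"tau6",round(s["tau"][5],3),"q6",round(s["q"][5],3),"gap",round(85*s["finger_gap"],1))
E
python3 st.py
```

```text
clock 8.3 yaw 83.92 pos [0.5555 0.2209 0.058 ] F [ 0.56 -5.96  3.88] T [-0.774  0.013  0.003] tau6 0.039 q6 -1.153 gap 12.2
```

>>> move_arm(rows=[[0,-0.001,0,0.6,-1],[0,-0.001,0,1.2,-1],[0,-0.001,0,1.8,-1],[0,-0.001,0,2.4,-1],[0,-0.001,0,3.0,-1],[0,-0.001,0,3.6,-1],[0,-0.001,0,4.2,-1],[0,-0.001,0,4.8,-1],[0,-0.001,0,5.0,-1],[0,-0.001,0,5.0,-1]])

```text
clock: 9.3
tcp_pos: [0.5543, 0.2185, 0.058]
tcp_rot: [0.392, 0.92, -0.002, 0.001]
ft_force: [-1.5, -9.4, 6.6]
finger_gap: 0.15
gripper_force: 60.6
```

```bash
python3 st.py
```

```text
clock 9.3 yaw 43.9 pos [0.5543 0.2185 0.058 ] F [-1.49 -9.37  6.63] T [-1.445  0.1    0.076] tau6 0.18 q6 -0.456 gap 12.7
```

>>> move_arm(rows=[[0,0,0,0.5,-1],[0,0,0,1.0,-1],[0,0,0,1.5,-1],[0,0,0,2.0,-1],[0,0,0,2.5,-1],[0,0,0,3.0,-1],[0,0,0,3.5,-1],[0,0,0,4.0,-1],[0,0,0,4.0,-1]])

```text
clock: 10.2
tcp_pos: [0.5524, 0.2175, 0.058]
tcp_rot: [0.63, 0.776, -0.003, 0.001]
ft_force: [-4.5, -12.8, 11.4]
finger_gap: 0.148
gripper_force: 61.1
```

```bash
python3 - <<'E'
exec(open("st.py").read())
a=[bot.get_image(n)["pixels"] for n in("scene","top")]
o=np.zeros((480,800,3),np.uint8)
o[:,:400]=cv2.resize(a[0][215:335,290:390],(400,480),interpolation=cv2.INTER_CUBIC)
o[:240,400:]=cv2.convertScaleAbs(cv2.resize(a[1][220:256,215:275],(400,240),interpolation=cv2.INTER_CUBIC),alpha=1.7)
cv2.imwrite("pics/s6.png",o)
E
```

```text
clock 10.2 yaw 11.86 pos [0.5524 0.2175 0.058 ] F [ -4.49 -12.77  11.36] T [-1.874  0.609 -0.   ] tau6 0.397 q6 0.103 gap 12.6
```

View pics/s6.png

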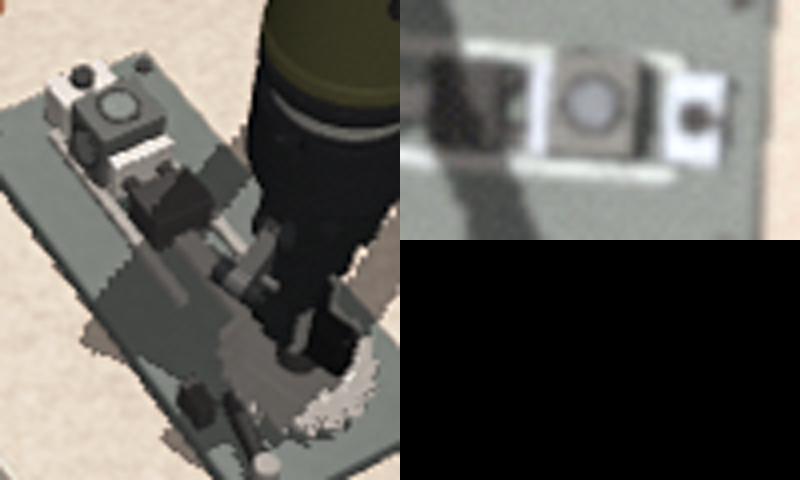

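The top crop shows the jaw's white face touching the cell at (550,100), with the cell about 5 mm short of the stop (665). I'll relieve the side load, then wind on in small steps while watching the torque.

>>> move_arm(rows=[[-0.0016,-0.0008,-0.001,0,-1],[-0.0032,-0.0017,-0.002,0,-1],[-0.0032,-0.0017,-0.002,0.3,-1],[-0.0032,-0.0017,-0.002,0.6,-1],[-0.0032,-0.0017,-0.002,0.9,-1],[-0.0032,-0.0017,-0.002,1.0,-1],[-0.0032,-0.0017,-0.002,1.0,-1]])

```text
clock: 11.0
tcp_pos: [0.5519, 0.2172, 0.0581]
tcp_rot: [0.682, 0.731, -0.001, -0.0]
ft_force: [-3.4, -3.7, -2.7]
finger_gap: 0.15
gripper_force: 60.0
```

```bash
cat >> st.py <<'E'
K=np.array([.552,.221])
T=[]
for i in range(4):
    s=bot.get_state(); r=s["tcp_pos"][:2]-K; F=s["ft_force"]; T.append((s["ft_torque"][2]+r[0]*F[1]-r[1]*F[0], s["ft_torque"][2], s["tau"][5]))
    d=bot.get_image("top")
print("TK,Tz,tau6",np.round(T,3).tolist())
u=(np.array(d["pixels"][225:250,220:270]).mean(2))
E
python3 st.py
```

```text
clock 11.0 yaw 3.92 pos [0.5519 0.2172 0.0581] F [-3.41 -3.68 -2.7 ] T [-0.724  0.457 -0.005] tau6 0.103 q6 0.236 gap 12.7
TK,Tz,tau6 [[-0.018, -0.005, 0.103], [-0.014, -0.004, 0.019], [-0.074, -0.057, -0.002], [0.004, 0.02, -0.005]]
```

```bash
cat > pw.py <<'E'
from h import *
import pickle
def roi(d): return d["pixels"][304:328,336:362].mean(2).astype(int)
if __name__=="__main__":
    for d in (pickle.load(open("scene.pkl","rb")),bot.get_image("scene")):
        for r in roi(d)[::1]: print(" ".join(f"{v:3d}" for v in r))
        print()
    print(pix(d,[.5919+.0,.2165,.037]))
E
python3 pw.py
```

```text
117 116 117 117 117 118 107  68  87 134 159 158 158 160 151 105  94  32   7  10  13  12  12  11  12  17
117 117 118 116 116 117 103  57 105 160 160 157 158 160 147  80  85  75  36   8   9   9  15  25  14  28
118 118 118 117 117 116 114 110 133 161 164 173 159 147  93  82  86  87  71  17  21  57  83  75  44  27
118 119 121 119 117 117 116 115 131 150 114 164 157 155 132  77  83  85  85  80  79  82  85  82  72  53
120 112  94 121 118 117 117 110 100 112  96 160 157 159 158 135  78  82  86  86  84  82  78 104 155 154
 81  75  68  98 121 119 119 108  65  65  95 162 159 158 157 160 149  77  80  81  77 104 153 155 163 163
 65  64  63  75 105 121 109  67  57  54  97 164 159 160 159 157 168 162  72 101 152 155 162 161 159 158
 67  66  65  65  74  97 119 112 101  56  82 142 148 117 163 157 155 168 183 182 173 159 158 157 157 158
 58  67  66  65  65  87 122 120 108  54  69 107 104  99 167 161 154 154 168 184 183 154 157 158 159 159
 46  73  67  66  65  71  97 120 117 101  59  63  51  60 115 165 159 154 153 157 165 174 183 169 158 158
 29  49  67  67  66  65  75 105 122 111  53  30  36  49 102 
[... 3256 characters left out ...]
  75  65 105
 59  69  65  48  55  66  65  87 128 129 123  66  65  42  29  45  64  71  59  70  68  79  93  68  67  80
 54  62  72  68  68  89 129 130 135 135 134 116  67  60  26  36  57  67  59  61  69  70  74  69  69  69
 51  56  64  70  88 130 135 135 135 134 136 123  68  66  41  31  49  65  67  54  69  67  67  66  66  67
 70  53  58  80 122 135 134 133 134 133 134 121  65  69  60  27  42  63  70  62  99 116  85 127 127 114
102  72  53  69 105 128 135 133 133 133 133 132 114  69  65  33  34  56  65  55  84 136 128 134 134 132
114 105  74  55  78 117 131 135 132 132 133 134 122  67  66  41  29  47  60  58  54 103 134 132 132 133

(np.float64(345.5394973405465), np.float64(312.8672964214009))
```

```bash
cat > pw.py <<'E'
from h import *
import pickle
def pawl(d):
    a=d["pixels"][313:322,342:356].mean(2); w=np.clip(50-a,0,None); return np.round((w*np.arange(342,356)).sum(1)/w.sum(1),1), (w*np.arange(14)).sum()/w.sum()
def corner(d): # cell top/jaw position along clamp in top view: profile
    return d
if __name__=="__main__":
    d=bot.get_image("scene"); print("start",pawl(pickle.load(open("scene.pkl","rb"))),"\nnow",pawl(d))
    print(pix(d,[.5919,.2165,.037]),pix(d,[.5959,.2165,.037]))
    exec(open("st.py").read())
E
python3 pw.py
```

```text
start (array([  nan, 347.4, 347.5, 347.8, 346.9, 346.7, 346.9, 346.9, 349.7]), np.float64(5.313385826771653)) 
now (array([348.4, 347.5, 346. , 346.3, 346.2, 346.1, 346.7, 347.3, 349.6]), np.float64(4.9412244897959186))
(np.float64(345.5394973405465), np.float64(312.8672964214009)) (np.float64(343.91422339457665), np.float64(313.8591821006034))
clock 11.3 yaw 3.94 pos [0.5519 0.2171 0.0581] F [-3.47 -3.92 -1.65] T [-0.72   0.448  0.016] tau6 -0.004 q6 0.236 gap 12.5
TK,Tz,tau6 [[0.003, 0.016, -0.004], [0.014, 0.025, -0.004], [-0.009, 0.003, -0.004], [-0.022, -0.003, -0.004]]pw.py:4: RuntimeWarning: invalid value encountered in divide
  a=d["pixels"][313:322,342:356].mean(2); w=np.clip(50-a,0,None); return np.round((w*np.arange(342,356)).sum(1)/w.sum(1),1), (w*np.arange(14)).sum()/w.sum()
```

>>> move_arm(rows=[[0,0,0,0.2,-1],[0,0,0,0.4,-1],[0,0,0,0.5,-1]])

```text
clock: 11.8
tcp_pos: [0.5516, 0.2172, 0.0581]
tcp_rot: [0.708, 0.707, -0.002, -0.001]
ft_force: [-4.2, -3.4, -1.3]
finger_gap: 0.145
gripper_force: 60.1
```

```bash
python3 pw.py
```

```text
start (array([  nan, 347.4, 347.5, 347.8, 346.9, 346.7, 346.9, 346.9, 349.7]), np.float64(5.313385826771653)) 
now (array([347.5, 346.3, 345.4, 346. , 345.7, 346.2, 346.8, 346.6, 349.3]), np.float64(4.534558180227472))
(np.float64(345.5394973405465), np.float64(312.8672964214009)) (np.float64(343.91422339457665), np.float64(313.8591821006034))
clock 11.85 yaw -0.12 pos [0.5516 0.2172 0.0581] F [-4.56 -3.63 -1.08] T [-0.714  0.498  0.009] tau6 0.09 q6 0.306 gap 12.7
TK,Tz,tau6 [[-0.007, 0.009, 0.09], [-0.026, -0.01, 0.109], [-0.016, 0.001, 0.045], [0.029, 0.041, 0.029]]pw.py:4: RuntimeWarning: invalid value encountered in divide
  a=d["pixels"][313:322,342:356].mean(2); w=np.clip(50-a,0,None); return np.round((w*np.arange(342,356)).sum(1)/w.sum(1),1), (w*np.arange(14)).sum()/w.sum()
```

>>> move_arm(rows=[[0,0,0,0.2,-1],[0,0,0,0.4,-1],[0,0,0,0.5,-1]])

```text
clock: 12.35
tcp_pos: [0.5513, 0.2172, 0.0581]
tcp_rot: [0.732, 0.681, -0.002, -0.001]
ft_force: [-5.0, -4.6, -0.7]
finger_gap: 0.15
gripper_force: 60.1
```

```bash
sed -i 's/^    print(pix.*$//; s/print("start.*$/print("pawl",pawl(d)[1])/' pw.py; cat >> pw.py <<'E'
    t=bot.get_image("top"); pickle.dump(t,open(f"top_{s['clock']:.2f}.pkl","wb"))
    print("row",t["pixels"][234:239,236:268].mean(2).mean(0).astype(int))
E
python3 pw.py
```

```text
pawl 4.514141414141414
clock 12.4 yaw -4.12 pos [0.5513 0.2172 0.0581] F [-5.59 -2.84 -0.44] T [-0.678  0.585  0.104] tau6 0.089 q6 0.376 gap 12.8
TK,Tz,tau6 [[0.085, 0.104, 0.089], [0.013, 0.028, 0.109], [-0.003, 0.011, 0.046], [-0.006, 0.013, 0.03]]
row [131 140 124  99  83  74  80  92  96  98  97  91  80  75  80  72  46  56
  99 133 129 102  84  82  89 104 112  92  77  87  93  93]
```

>>> move_arm(rows=[[0,0,0,0.1,-1],[0,0,0,0.2,-1],[0,0,0,0.3,-1]])

```text
clock: 12.95
tcp_pos: [0.5511, 0.2172, 0.0581]
tcp_rot: [0.746, 0.666, -0.002, -0.001]
ft_force: [-5.2, -5.0, -0.4]
finger_gap: 0.145
gripper_force: 60.2
```

```bash
python3 pw.py
```

```text
pawl 4.394495412844037
clock 13.0 yaw -6.51 pos [0.5511 0.2172 0.0581] F [-5.28 -2.6  -1.26] T [-0.692  0.614  0.082] tau6 0.065 q6 0.418 gap 12.6
TK,Tz,tau6 [[0.064, 0.082, 0.065], [0.047, 0.064, 0.103], [0.019, 0.033, 0.044], [0.009, 0.024, 0.028]]
row [119 141 129  99  84  76  79  92  97  97  96  91  84  75  77  72  49  55
  98 133 129 102  85  82  90 105 110  92  77  88  93  92]
```

>>> move_arm(rows=[[0,0,0,0.1,-1],[0,0,0,0.2,-1],[0,0,0,0.3,-1]])

```text
clock: 13.55
tcp_pos: [0.551, 0.2172, 0.0581]
tcp_rot: [0.76, 0.65, -0.002, -0.001]
ft_force: [-5.9, -3.4, -0.7]
finger_gap: 0.149
gripper_force: 60.2
```

```bash
python3 pw.py
```

```text
pawl 4.3422222222222215
clock 13.6 yaw -8.92 pos [0.551  0.2172 0.0581] F [-4.85 -3.75 -0.27] T [-0.681  0.734  0.049] tau6 0.064 q6 0.46 gap 12.3
TK,Tz,tau6 [[0.034, 0.049, 0.064], [0.007, 0.023, 0.102], [-0.038, -0.019, 0.043], [0.063, 0.081, 0.027]]
row [112 139 131 103  88  79  77  90  97  98  97  93  86  78  77  76  56  56
  96 130 128 102  83  81  89 105 112  93  77  87  93  92]
```

>>> move_arm(rows=[[0,0,0,0.1,-1],[0,0,0,0.2,-1],[0,0,0,0.3,-1]])

```text
clock: 14.15
tcp_pos: [0.5508, 0.2172, 0.0581]
tcp_rot: [0.773, 0.634, -0.002, -0.001]
ft_force: [-6.6, -4.0, -0.0]
finger_gap: 0.147
gripper_force: 60.2
```

```bash
python3 pw.py
```

```text
pawl 4.179135932560589
clock 14.2 yaw -11.32 pos [0.5508 0.2172 0.0581] F [-4.34 -3.29 -0.31] T [-0.672  0.72   0.003] tau6 0.06 q6 0.502 gap 12.7
TK,Tz,tau6 [[-0.009, 0.003, 0.06], [-0.015, -0.0, 0.098], [0.029, 0.043, 0.039], [-0.013, 0.003, 0.024]]
row [112 139 135 111  92  81  77  88  96 100  98  95  87  77  76  80  66  58
  95 129 129 101  84  82  89 104 112  92  77  88  93  92]pw.py:4: RuntimeWarning: invalid value encountered in divide
  a=d["pixels"][313:322,342:356].mean(2); w=np.clip(50-a,0,None); return np.round((w*np.arange(342,356)).sum(1)/w.sum(1),1), (w*np.arange(14)).sum()/w.sum()
```

>>> move_arm(rows=[[0,0,0,0.1,-1],[0,0,0,0.2,-1],[0,0,0,0.3,-1]])

```text
clock: 14.75
tcp_pos: [0.5507, 0.2172, 0.0581]
tcp_rot: [0.786, 0.618, -0.002, -0.001]
ft_force: [-6.0, -3.6, -0.9]
finger_gap: 0.146
gripper_force: 60.3
```

```bash
python3 pw.py 2>/dev/null
```

```text
pawl 4.077625570776256
clock 14.8 yaw -13.72 pos [0.5507 0.2172 0.0581] F [-6.54 -3.76  0.31] T [-0.597  0.778  0.047] tau6 0.057 q6 0.544 gap 12.7
TK,Tz,tau6 [[0.027, 0.047, 0.057], [-0.041, -0.021, 0.096], [0.014, 0.033, 0.037], [0.003, 0.025, 0.022]]
row [109 135 141 124  98  82  75  84  94  98  97  95  91  82  71  74  69  58
  94 130 128 101  83  82  89 104 112  91  77  86  93  93]
```

>>> move_arm(rows=[[0,0,0,0.1,-1],[0,0,0,0.2,-1],[0,0,0,0.3,-1]])

```text
clock: 15.35
tcp_pos: [0.5505, 0.2173, 0.0581]
tcp_rot: [0.799, 0.601, -0.002, -0.001]
ft_force: [-7.4, -2.6, -0.6]
finger_gap: 0.151
gripper_force: 60.3
```

```bash
python3 pw.py 2>/dev/null
```

```text
pawl 5.411637931034482
clock 15.4 yaw -16.12 pos [0.5505 0.2173 0.0581] F [-5.91 -2.71 -0.47] T [-0.605  0.837  0.012] tau6 0.054 q6 0.586 gap 12.5
TK,Tz,tau6 [[-0.006, 0.012, 0.054], [-0.019, -0.003, 0.09], [0.012, 0.033, 0.029], [-0.017, 0.002, 0.013]]
row [ 99 124 141 130  98  82  73  79  92  98  98  96  93  83  73  75  73  61
  94 130 129 102  84  81  88 105 111  92  77  88  93  93]
```

>>> move_arm(rows=[[0,0,0,0.1,-1],[0,0,0,0.2,-1],[0,0,0,0.3,-1]])

```text
clock: 15.95
tcp_pos: [0.5503, 0.2173, 0.0581]
tcp_rot: [0.811, 0.584, -0.002, -0.001]
ft_force: [-6.7, -3.0, 1.1]
finger_gap: 0.149
gripper_force: 60.4
```

```bash
python3 pw.py 2>/dev/null
```

```text
pawl 5.243797195253506
clock 16.0 yaw -18.52 pos [0.5503 0.2173 0.0581] F [-6.71 -2.94  1.06] T [-0.523  0.877  0.036] tau6 0.073 q6 0.628 gap 12.5
TK,Tz,tau6 [[0.016, 0.036, 0.073], [-0.001, 0.017, 0.104], [0.032, 0.051, 0.043], [-0.049, -0.028, 0.028]]
row [ 89 113 138 129 100  82  71  80  93  98  98  97  93  82  67  72  74  65
  95 129 128 102  84  82  89 105 112  93  78  88  93  92]
```

The pawl dropped near yaw -15° with no bearing yet. The next drop is expected near -35°. Continuing.

>>> move_arm(rows=[[-0.0005,-0.0006,0,0.1,-1],[-0.001,-0.0013,0,0.2,-1],[-0.001,-0.0013,0,0.3,-1]])

```text
clock: 16.55
tcp_pos: [0.5502, 0.2173, 0.0581]
tcp_rot: [0.824, 0.567, -0.001, -0.001]
ft_force: [-6.0, -2.3, -1.8]
finger_gap: 0.149
gripper_force: 60.0
```

```bash
python3 pw.py 2>/dev/null
```

```text
pawl 4.9294478527607355
clock 16.6 yaw -20.97 pos [0.5502 0.2173 0.0581] F [-5.22 -0.95 -1.36] T [-0.427  0.836  0.041] tau6 0.066 q6 0.67 gap 12.9
TK,Tz,tau6 [[0.024, 0.041, 0.066], [-0.012, 0.009, 0.109], [0.021, 0.037, 0.05], [-0.032, -0.013, 0.034]]
row [ 85 112 139 134 108  89  76  75  89  96  99  98  95  87  73  73  78  73
  96 129 128 101  84  81  90 105 111  93  77  87  94  93]
```

>>> move_arm(rows=[[0,0,0,0.1,-1],[0,0,0,0.2,-1],[0,0,0,0.3,-1]])

```text
clock: 17.15
tcp_pos: [0.55, 0.2174, 0.0581]
tcp_rot: [0.836, 0.549, -0.001, -0.001]
ft_force: [-6.4, -1.5, 0.0]
finger_gap: 0.146
gripper_force: 60.1
```

```bash
python3 pw.py 2>/dev/null
```

```text
pawl 4.658873538788525
clock 17.2 yaw -23.37 pos [0.55   0.2174 0.0581] F [-6.24 -0.77 -0.8 ] T [-0.323  0.826  0.056] tau6 0.07 q6 0.712 gap 12.5
TK,Tz,tau6 [[0.035, 0.056, 0.07], [0.06, 0.079, 0.107], [0.052, 0.073, 0.048], [0.005, 0.024, 0.032]]
row [ 85 111 137 139 121  96  81  77  87  95  96  98  96  90  82  77  81  79
  94 126 128 101  84  81  88 105 112  92  77  87  94  93]
```

>>> move_arm(rows=[[0,0,0,0.1,-1],[0,0,0,0.2,-1],[0,0,0,0.3,-1]])

```text
clock: 17.75
tcp_pos: [0.5499, 0.2175, 0.0581]
tcp_rot: [0.847, 0.532, -0.001, -0.001]
ft_force: [-5.8, -1.4, -1.4]
finger_gap: 0.148
gripper_force: 60.2
```

```bash
python3 pw.py 2>/dev/null
```

```text
pawl 4.445295404814004
clock 17.8 yaw -25.78 pos [0.5499 0.2174 0.0581] F [-5.49 -2.   -0.79] T [-0.269  0.878  0.02 ] tau6 0.07 q6 0.754 gap 12.8
TK,Tz,tau6 [[0.005, 0.02, 0.07], [-0.033, -0.013, 0.108], [0.077, 0.098, 0.048], [0.037, 0.057, 0.033]]
row [ 81 102 129 142 129 100  83  78  88  95  97  97  96  91  79  71  80  79
  84 117 124 101  84  82  89 104 112  93  78  87  93  93]
```

>>> move_arm(rows=[[0,0,0,0.1,-1],[0,0,0,0.2,-1],[0,0,0,0.3,-1]])

```text
clock: 18.35
tcp_pos: [0.5497, 0.2175, 0.0581]
tcp_rot: [0.858, 0.514, -0.002, -0.001]
ft_force: [-7.0, -0.9, -0.1]
finger_gap: 0.147
gripper_force: 60.2
```

```bash
python3 pw.py 2>/dev/null
```

```text
pawl 4.3729792147806
clock 18.4 yaw -28.18 pos [0.5497 0.2175 0.0581] F [-7.29 -0.38 -0.98] T [-0.255  0.846  0.049] tau6 0.068 q6 0.796 gap 12.3
TK,Tz,tau6 [[0.024, 0.049, 0.068], [0.006, 0.03, 0.106], [0.029, 0.048, 0.047], [0.006, 0.025, 0.031]]
row [ 80  92 117 139 129 100  83  75  82  92  97  98  97  93  83  72  77  79
  79 108 121 101  84  82  89 105 112  92  77  87  93  93]
```

>>> move_arm(rows=[[0,0,0,0.1,-1],[0,0,0,0.2,-1],[0,0,0,0.3,-1]])

```text
clock: 18.95
tcp_pos: [0.5495, 0.2176, 0.0581]
tcp_rot: [0.868, 0.496, -0.002, -0.001]
ft_force: [-7.0, 1.0, 0.5]
finger_gap: 0.149
gripper_force: 60.3
```

```bash
python3 pw.py 2>/dev/null
```

```text
pawl 4.208245243128965
clock 19.0 yaw -30.56 pos [0.5496 0.2176 0.0581] F [-6.17 -0.2  -0.76] T [-0.179  0.982  0.136] tau6 0.187 q6 0.837 gap 12.6
TK,Tz,tau6 [[0.115, 0.136, 0.187], [0.099, 0.12, 0.233], [0.13, 0.154, 0.174], [0.158, 0.18, 0.158]]
row [ 80  91 116 139 130 100  84  75  83  93  96  97  97  94  84  72  77  78
  79 108 121 100  84  82  89 105 112  93  76  87  94  93]
```

>>> move_arm(rows=[[0,0,0,0.1,-1],[0,0,0,0.2,-1],[0,0,0,0.2,-1]])

```text
clock: 19.55
tcp_pos: [0.5495, 0.2176, 0.0581]
tcp_rot: [0.875, 0.484, -0.002, -0.001]
ft_force: [-7.5, -0.6, 0.7]
finger_gap: 0.149
gripper_force: 60.2
```

```bash
python3 pw.py 2>/dev/null
```

```text
pawl 4.146079484425349
clock 19.6 yaw -32.1 pos [0.5495 0.2176 0.0581] F [-7.28 -0.86 -0.56] T [-0.142  1.02   0.165] tau6 0.184 q6 0.864 gap 12.7
TK,Tz,tau6 [[0.143, 0.165, 0.184], [0.172, 0.195, 0.168], [0.145, 0.164, 0.165], [0.195, 0.222, 0.164]]
row [ 79  91 116 139 130 100  84  75  84  93  96  98  98  94  83  71  78  77
  79 109 121 101  83  82  88 105 111  93  77  88  93  93]
```

Bearing came at about yaw -29°: the torque jumped by 0.13 N m and the cell stopped moving. Now going gently to the next pawl drop, near -35°.

>>> move_arm(rows=[[0,0,0,0.1,-1],[0,0,0,0.2,-1],[0,0,0,0.2,-1]])

```text
clock: 20.15
tcp_pos: [0.5494, 0.2177, 0.0581]
tcp_rot: [0.882, 0.472, -0.002, -0.001]
ft_force: [-7.7, -0.3, 0.0]
finger_gap: 0.146
gripper_force: 60.3
```

```bash
python3 pw.py 2>/dev/null
```

```text
pawl 4.053591790193842
clock 20.2 yaw -33.7 pos [0.5494 0.2177 0.0581] F [-6.83 -0.25 -0.83] T [-0.131  1.074  0.182] tau6 0.19 q6 0.892 gap 12.5
TK,Tz,tau6 [[0.16, 0.182, 0.19], [0.141, 0.168, 0.174], [0.177, 0.204, 0.171], [0.163, 0.185, 0.17]]
row [ 80  91 117 139 130 100  82  74  83  94  96  98  98  93  83  72  77  78
  80 109 121 101  84  81  89 105 112  91  77  87  93  93]
```

>>> move_arm(rows=[[0,0,0,0.1,-1],[0,0,0,0.2,-1],[0,0,0,0.2,-1]])

```text
clock: 20.75
tcp_pos: [0.5493, 0.2177, 0.0581]
tcp_rot: [0.888, 0.459, -0.002, -0.001]
ft_force: [-7.3, -0.8, -0.8]
finger_gap: 0.153
gripper_force: 60.3
```

```bash
python3 pw.py 2>/dev/null
```

```text
pawl 4.049645390070922
clock 20.8 yaw -35.3 pos [0.5493 0.2177 0.0581] F [-7.43  0.43  0.41] T [-0.089  1.074  0.107] tau6 0.197 q6 0.92 gap 12.8
TK,Tz,tau6 [[0.082, 0.107, 0.197], [0.139, 0.166, 0.18], [0.116, 0.14, 0.177], [0.12, 0.145, 0.177]]
row [ 78  91 116 139 130 100  83  75  83  93  96  98  97  94  82  72  78  77
  78 108 122 101  84  81  89 105 111  93  77  88  93  92]
```

>>> move_arm(rows=[[0,0,0,0.08,-1],[0,0,0,0.15,-1],[0,0,0,0.15,-1]])

```text
clock: 21.35
tcp_pos: [0.5493, 0.2178, 0.0581]
tcp_rot: [0.893, 0.45, -0.002, -0.001]
ft_force: [-7.2, -0.3, 0.4]
finger_gap: 0.149
gripper_force: 60.3
```

```bash
python3 pw.py 2>/dev/null
```

```text
pawl 5.37365010799136
clock 21.4 yaw -36.5 pos [0.5492 0.2178 0.0581] F [-8.1   0.24  0.27] T [-0.09   1.189  0.216] tau6 0.192 q6 0.941 gap 12.8
TK,Tz,tau6 [[0.189, 0.216, 0.192], [0.157, 0.183, 0.181], [0.168, 0.192, 0.179], [0.134, 0.163, 0.179]]
row [ 78  91 116 139 129 100  83  75  83  93  97  98  98  93  82  72  77  78
  80 108 121 100  84  81  89 105 113  92  77  88  93  93]
```

The pawl has dropped (4.05 → 5.37). Easing back onto it and letting go.

>>> move_arm(rows=[[0,0,0,-0.15,-1],[0,0,0,-0.3,-1],[0,0,0,-0.3,-0.6],[0,0,0,-0.3,-0.2],[0,0,0,-0.3,0.2],[0,0,0,-0.3,0.2],[0,0,0,-0.3,0.2],[0,0,-0.03,-0.3,0.2],[0,0,-0.08,-0.3,0.2],[0,0,-0.12,-0.3,0.2]])

```text
clock: 22.65
tcp_pos: [0.5521, 0.2174, 0.1801]
tcp_rot: [0.883, 0.469, 0.0, 0.0]
ft_force: [0.5, 0.4, 0.8]
finger_gap: 0.604
gripper_force: 0.0
```

>>> move_arm(rows=[[0,0,-0.04,0,0.2],[0,0,-0.08,0,0.2],[0,0,-0.08,0,0.2],[0,0,-0.08,0,0.2]])

```text
clock: 23.05
tcp_pos: [0.5525, 0.2175, 0.2599]
tcp_rot: [0.883, 0.469, 0.002, 0.0]
ft_force: [0.0, 0.2, 0.2]
finger_gap: 0.599
gripper_force: 0.0
```

```bash
python3 pw.py 2>/dev/null; python3 - <<'E'
from h import *
a=[bot.get_image(n)["pixels"] for n in("scene","top")]
o=np.zeros((480,800,3),np.uint8)
o[:,:400]=cv2.resize(a[0][215:335,290:390],(400,480),interpolation=cv2.INTER_CUBIC)
o[:240,400:]=cv2.convertScaleAbs(cv2.resize(a[1][220:256,215:275],(400,240),interpolation=cv2.INTER_CUBIC),alpha=1.7)
o[240:,400:]=cv2.convertScaleAbs(cv2.resize(a[1][215:251,160:220],(400,240),interpolation=cv2.INTER_CUBIC),alpha=1.7)
cv2.imwrite("pics/s7.png",o)
E
```

```text
pawl 5.521739130434781
clock 23.1 yaw -34.12 pos [0.5515 0.2172 0.2582] F [-0.07  0.12 -0.2 ] T [-0.065 -0.012 -0.002] tau6 0.0 q6 0.899 gap 50.9
TK,Tz,tau6 [[-0.003, -0.002, 0.0], [-0.043, -0.041, 0.0], [0.009, 0.012, 0.0], [0.035, 0.033, 0.0]]
row [ 74  88 114 136 127  98  82  74  81  92  95  96  96  92  82  70  76  76
  78 106 120 100  83  81  86 102 109  91  75  86  93  91]
```

View pics/s7.png

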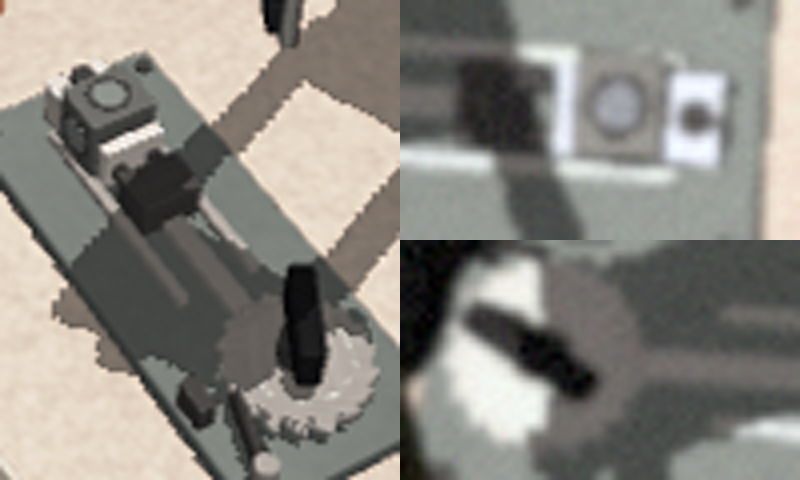

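The cell sits between the jaw (565,100) and the stop (668,110), square with its windows to the sides, and the pawl rests against the wheel. The knob bar has fallen back only a few degrees, so the clamp is holding.

```bash
python3 -c "
from plant import bot
print(bot.hand_in())"
```

```text
the job is handed in; nothing more can be done
None
```

I clamped the cell upright on the stop with its windows to the open sides, wound to the first pawl drop after it bore, let go and handed the job in; no verdict was shown.

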